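# Set the release stop of the bowl test ramp to the red notch

### The arm

A 6-joint arm with a two-finger parallel gripper is mounted at the origin on the work surface. World frame = base frame: x ahead of the robot, y to its left, z up, the work surface at z = 0. Lengths are in m, angles in degrees, forces in N, time in s.
With the tool pointing down it reaches from about 0.325 to 0.9 m from the base axis. Payload 6.1 kg.
Tool frame: the origin (TCP) lies between the finger pads; the fingertips stand ahead of it and the grasp point (between the pads) lies 6 mm ahead of it (r.tips_ahead is the z of the fingertips in the tool frame, in m); z points along the fingers, x is the direction in which the jaws open and shut, and the axes are right-handed (so a half turn about z gives the same grasp; the last joint's range is limited). The gripper opens to 85 mm and grips with 20 to 120 N. Pads are 22 mm wide; open, the fingers measure 114 mm over their backs; the gripper's body (76 mm by 85 mm) begins 54 mm behind the grasp point. The pads swing forward as they close: fully open they stand 13 mm farther back than shut.
Start: joints at [63.707, 12.628, 87.462, -0, 79.91, -7.225], TCP at [0.204, 0.591, 0.235] pointing down, gripper open.
Joint ranges: [-170.65, 170.65], [-52.31, 119.04], [5.05, 147.46], [-71.25, 251.25], [11.57, 151.72], [-153.62, 153.62]. Speed limits (degrees/s): [147.25, 147.25, 172.46, 180, 180, 180].

### API

Orientations are given as a 3x3 rotation matrix whose columns are the frame's x, y, z axes.
In Python, from bench import r gives the robot as it stands. The module is installed in compiled form; this text tells all that it offers.
- The arm moves only by the tool send_rows, never from a script. Its argument "deltas" is a list of rows, each an object of numbers: "dx", "dy", "dz": the shift along the tool's x, y, z in cm; "wx", "wy", "wz": the turn, a rotation vector about the tool's x, y, z in degrees. In form: [{"dx": .., "dy": .., "dz": .., "wx": .., "wy": .., "wz": ..}, ...]. A call has 1 to 12 rows; each row shifts and turns the commanded pose from where the row before left it, along the tool's axes as they then stand; what a row does not reach is not made up. A row lasts 1/12 s, in which the tool goes at most 41.7 mm and 7.16 degrees, less where a joint would pass 70% of its speed; a pose out of reach is approached as far as the arm can. A call with a gripper value outside its range is refused whole. "jaw" is the gripper command: -1 is fully open, 1 is shut, values between are in proportion, set as the call begins (left out, the last holds). The fingers move at their own pace and stop on an object; "grip_force" is the grip in N (left out, the last holds). Time passes only in rows, so rows that do not move let the fingers close. It gives the time, the measured TCP pose, the force and the opening at its end, in the units of the state.
- r.state(): the state, without advancing time (a new reading comes with each control period).
- r.camera(name): name is "side" or "top"; returns (picture, depth): 480x640x3 uint8, red, green, blue; 480x640 float32, m along the optical axis (not along the pixel's ray), 0 where there is no reading.
- r.camera_params(name): a dict with "mtx" (3x3 intrinsics, pixels), "eye" and "rotation" of the camera in the world. Camera axes: x right, y down, z forward; pixel columns grow to the right and rows downward; lengths in m; the calibration is good to about 2 mm. A picture is of the moment at which its call begins. camera_params takes no time and is no camera call.
- r.finish_job(): hands the job in, once; it reports no verdict.
The state is a dict: "time": time; "q": joint angles; "dq": joint speeds; "joint_efforts": joint torques, N m; "tool_pos": TCP position; "eef_rot": TCP orientation; "ft_force": force on the tool from outside, world axes, zero at the start; "ft_torque": the same for the moment, N m; "grip_width": finger opening in m.
Only numpy, scipy, OpenCV 4.12 (cv2) and the standard library are available. Lean on these libraries where they do the work, as an engineer would, in place of code of your own. Each camera call takes 0.05 s, during which the arm holds its last target.

### The job

Set the test ramp for the red bowl: with the fingertips, push the grey sliding release stop along its rail, uphill or downhill as needed, until it drops into the notch abreast of the red marker peg, and leave it seated there. Push it gently and do not grip it; the detents can be felt, and it can be pushed on through a notch that is not the wanted one. Leave everything else on the counter where it stands.

Things in the scene. Friction and masses are not known exactly. Their poses are not given: they have to be found in the camera images.
- stop (a joint): Place of the release stop along its rail (m): 0 at mid-rail, growing uphill, range -0.115 to 0.115. Four notches hold it at -0.0825, -0.0275, 0.0275 and 0.0825; it starts on the plain stretch between the middle two. It is captive on the rail, slides at a push of about 3 N uphill, 1.5 N downhill, and stays where it is left.
- plunger (a joint): Spring plunger on the stop's outer side, the detent (m): 0 to -0.001 while its roller rides on the brass strip's plain edge, about -0.004 when dropped into a notch. Within 5 mm of a notch's middle it draws the stop in by itself (the resistance falls away, then rises to 8 to 11 N at the far wall); pushing the stop out of a notch takes 8 to 11 N.
- stop_index (a point): The stop's index point: where the plunger meets the notched outer edge of the brass strip, at the middle of the stop's length (a white line across the stop's top marks the same middle). Moves with the stop; x axis across the ramp, away from the chute; y axis uphill along the rail.
- stop_low (a point): Centre of the stop's downhill end face, pushed on to send it uphill. The grey block is 60 mm long, 40 mm across, 43 mm tall: the face runs 21 mm above and below this point, the rail's top is 2 mm lower still. A thin metal gate reaches from the block's inner side across the chute; the plunger housing stands off its outer side; neither is higher than the block.
- stop_high (a point): Centre of the stop's uphill end face, the face to push on to send it downhill (60 mm uphill of stop_low).
- rail_low (a point): Top of the aluminium guide rail (12 mm wide) on its middle line, 150 mm downhill of mid-rail. A rubber end buffer 14 mm long begins 3 mm beyond it and stands 11 mm above the rail.
- rail_high (a point): The same, 150 mm uphill of mid-rail. The line from rail_low to rail_high is the sliding direction; it climbs at 7 degrees.
- marker_red: Pine peg, 66 mm tall, with a round red head 28 mm across, fixed in the ramp's ledge on the side away from the robot. Origin: centre of its foot; x axis across the ramp, away from the chute; y level, towards the uphill end. When the stop sits in this peg's notch, stop_index has y = 0 in this frame. Like pegs with green, blue and yellow heads stand at the other three notches, in changing order.
- bowl: Red resin bowl, 125 mm across, standing in a rubber ring beyond the downhill end of the ramp; origin at its centre. Leave alone.
- jack: White jack (ball of 64 mm) in a small rubber ring beyond the uphill end; origin at its centre. Leave alone.
- mallet: Ash mallet, 245 mm long, head 105 x 55 x 50 mm, lying on the far side of the ramp; origin under the handle's middle. Leave alone.
- level: Steel spirit level, 230 x 22 x 50 mm, standing on its edge on the far side of the ramp; origin at the middle of its underside. Leave alone.
- bob: Brass plumb bob, 41 mm across, 108 mm tall, standing on its cap on the robot's side of the ramp; origin under its middle. Leave alone.
- tin: Round polish tin, 75 mm across, 42 mm tall, on the robot's side of the ramp; origin under its middle. Leave alone.

How it is judged (in metres and radians):
On the way:
1. the fingers push the release stop (contact force between the fingers and stop above 0.5 N), for 0.1 s.
At the end, for the whole second after the job is handed in: The release stop rests in the notch abreast of the red peg: its index within 2.5 mm of the peg along the ramp, the plunger dropped in by more than 2.5 mm, and the stop still (slower than 5 mm/s) (y of stop_index in the frame of marker_red between -0.0025 and 0.0025 m and value of joint plunger below -0.0025 m and velocity of joint stop between -0.005 and 0.005 m/s); the robot touches nothing.
It fails at once if the stop is gripped or forced: the fingers bear on it with more than 25 N in all (contact force between the fingers and stop above 25 N).
It fails at once if something else on the counter (bowl, jack, mallet, level, plumb bob, tin) is moved more than 15 mm (distance of any of bowl, jack, mallet, level, bob, tin from where it was at the start of the episode above 0.015 m).
It also fails if it takes over 38 s, if anything falls off the work surface, if the arm or the gripper's body presses on something with over 40 N, if the wrist force passes 120 N, or if a joint passes its speed limit or range.

## Working session

There is one attempt and no reset: what is moved stays moved. The work goes in short steps, Python scripts to look and compute and a tool call to move; the robot and the scene stay as the last step left them, time stands still between calls to the robot, and variables do not carry over. Pictures are saved under pics/ and viewed, and the job is handed in when it is done.

Besides the shell and the picture viewer there is one more tool, called after "Emit:" as name([rows], argument=value, ...), one row to a line, values as JSON. send_rows: Moves the arm, as the interface text tells. Its arguments: {"type":"object","properties":{"deltas":{"type":"array","items":{"type":"object","properties":{"dx":{"type":"number"},"dy":{"type":"number"},"dz":{"type":"number"},"wx":{"type":"number"},"wy":{"type":"number"},"wz":{"type":"number"}}}},"jaw":{"type":"number"},"grip_force":{"type":"number"}},"required":["deltas"]}

```bash
mkdir -p pics; python3 - <<'E'
from bench import r
import cv2,numpy as np
for n in("side","top"):
    p,d=r.camera(n); cv2.imwrite(f"pics/{n}0.png",p[:,:,::-1]); np.savez(f"{n}0.npz",p=p,d=d)
    c=r.camera_params(n); print(n,{k:np.round(v,4).tolist() for k,v in c.items()})
s=r.state(); print(s, r.tips_ahead)
E
```

```text
side {'mtx': [[455.0791, 0.0, 317.5541], [0.0, 455.0791, 244.3254], [0.0, 0.0, 1.0]], 'eye': [-0.1059, -0.6992, 1.0171], 'rotation': [[0.7263, -0.4694, 0.5021], [-0.6873, -0.5059, 0.5213], [0.0093, -0.7237, -0.69]]}
top {'mtx': [[601.0805, 0.0, 320.272], [0.0, 601.0805, 236.9722], [0.0, 0.0, 1.0]], 'eye': [0.4218, -0.0206, 1.4186], 'rotation': [[-0.018, -0.9938, 0.1101], [-0.9998, 0.0168, -0.0117], [0.0098, -0.1103, -0.9938]]}
{'time': 0.1, 'q': array([ 6.37062764e+01,  1.26724227e+01,  8.75203345e+01, -1.24962829e-03,
        7.99111642e+01, -7.22475491e+00]), 'dq': array([-0.04426963, -0.10177088, -0.12257062, -0.01110355,  0.05197194,
        0.02168552]), 'joint_efforts': array([ 1.28919532e-03, -4.98248935e+01, -3.90546656e+01, -1.77500647e-04,
        5.71817713e-03, -3.65755511e-06]), 'tool_pos': array([0.20395137, 0.59019951, 0.23367988]), 'eef_rot': array([[ 3.26701732e-01,  9.45127168e-01, -7.84199528e-04],
       [ 9.45125775e-01, -3.26702607e-01, -1.63561934e-03],
       [-1.80206831e-03, -2.06807516e-04, -9.99998355e-01]]), 'ft_force': array([ 0.22296731, -0.72211372,  0.44899888]), 'ft_torque': array([ 0.00976826, -0.00478273,  0.01547779]), 'grip_width': 0.0858296895753678} 0.025
```

View pics/side0.png

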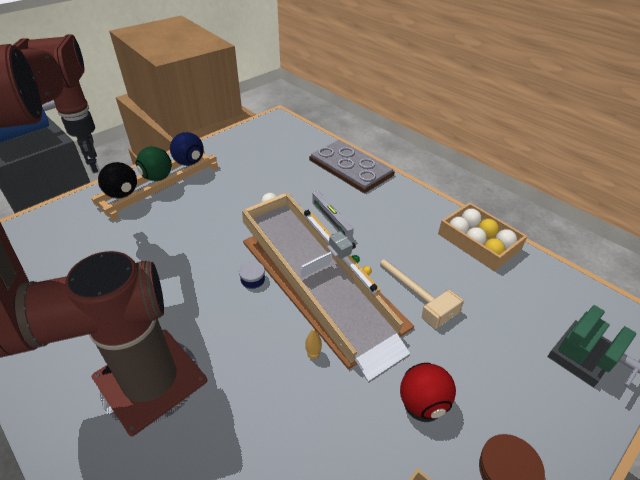

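View pics/top0.png

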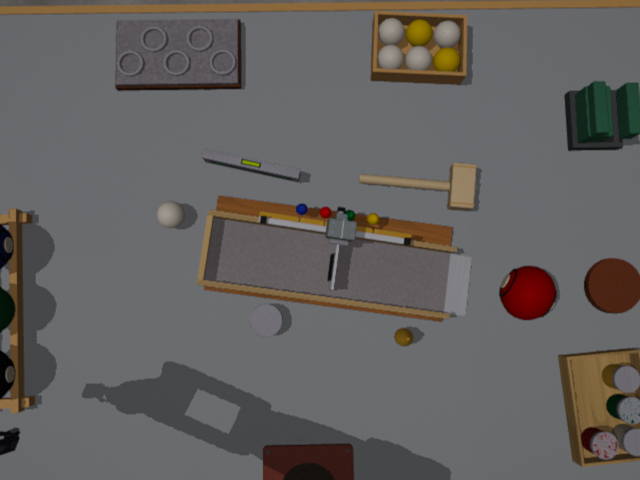

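View enlarged.

The side view shows the ramp with the stop at about (340,243). In the top view the stop is at (341,230), the red peg at (326,212), green at (350,215), blue at (302,209) and yellow at (373,219). Uphill is to the left, so red looks like the upper-middle notch. I'll zoom in to measure.

```bash
python3 - <<'E'
import cv2,numpy as np
p=np.load("top0.npz")["p"]; c=p[190:260,240:440]; cv2.imwrite("pics/topz.png",cv2.resize(c[:,:,::-1],None,fx=4,fy=4,interpolation=cv2.INTER_CUBIC))
p=np.load("side0.npz")["p"]; c=p[180:300,290:400]; cv2.imwrite("pics/sidez.png",cv2.resize(c[:,:,::-1],None,fx=5,fy=5,interpolation=cv2.INTER_CUBIC))
E
```

```text
(no output)
```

View pics/topz.png

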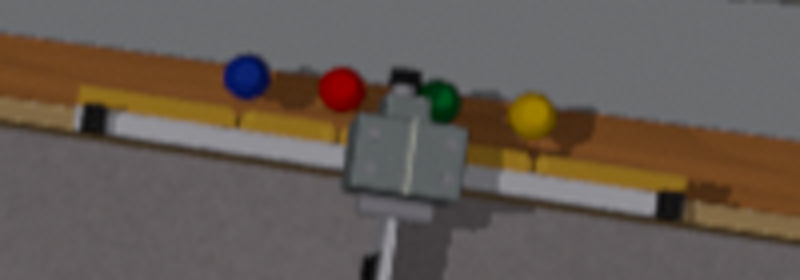

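View pics/sidez.png

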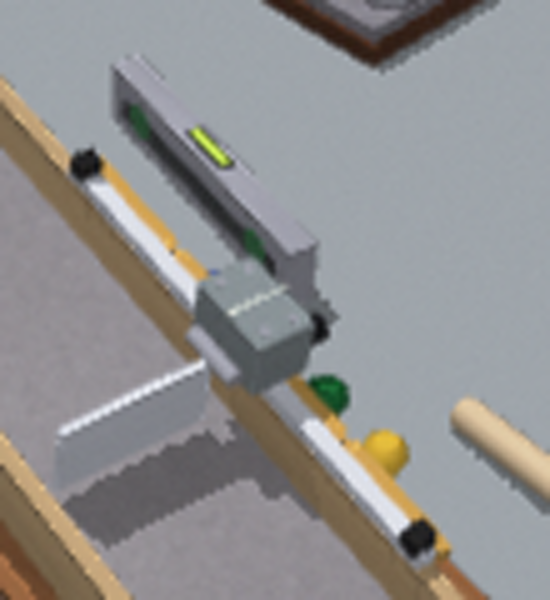

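```bash
cat > h.py <<'E'
import numpy as np, cv2
from bench import r
def P(n,u,v,d):
    c=r.camera_params(n);K=c["mtx"]
    return c["eye"]+c["rotation"]@(d*np.array([(u-K[0,2])/K[0,0],(v-K[1,2])/K[1,1],1]))
def proj(n,X):
    c=r.camera_params(n); q=c["mtx"]@(c["rotation"].T@(np.array(X)-c["eye"])); return q[:2]/q[2]
def cloud(n,d):
    vv,uu=np.mgrid[0:480,0:640]; c=r.camera_params(n);K=c["mtx"]
    q=np.stack([(uu-K[0,2])/K[0,0]*d,(vv-K[1,2])/K[1,1]*d,d],-1)
    return q@c["rotation"].T+c["eye"]
E
python3 - <<'E'
from h import *
z=np.load("top0.npz"); p,d=z["p"],z["d"]; X=cloud("top",d)
def z4(u,v): return 240+(u+.5)/4-.5,190+(v+.5)/4-.5
for nm,u,v in [("bufH",93,120),("bufL",670,205),("railH",140,125),("railL",640,200),("lineT",415,118),("lineB",406,190),("cUL",358,115),("cUR",467,128),("cLL",345,188),("cLR",455,198),("blue",247,77),("red",342,90),("green",440,102),("yellow",532,116)]:
    a,b=z4(u,v); i,j=int(round(b)),int(round(a)); dd=np.median(d[i-1:i+2,j-1:j+2]); print(nm,round(a,1),round(b,1),np.round(P("top",a,b,dd),4))
hsv=cv2.cvtColor(p,cv2.COLOR_RGB2HSV)
sub=np.zeros((480,640),bool); sub[195:230,280:400]=1
for nm,lo,hi in[("red",0,6),("blue",110,130),("green",45,90),("yellow",20,32)]:
    m=sub&(hsv[...,0]>=lo)&(hsv[...,0]<=hi)&(hsv[...,1]>150)&(X[...,2]>0.08); vv,uu=np.nonzero(m); print(nm,m.sum(),uu.mean(),vv.mean(),X[m].mean(0), X[m][:,2].max())
# stop top
m=np.zeros_like(sub); m[215:245,322:360]=1
Z=X[...,2]; print(np.round(Z[214:250:2,322:362:3],3))
E
```

```text
bufH 262.9 219.6 [0.6021 0.0863 0.146 ]
bufL 407.1 240.9 [ 0.5554 -0.2268  0.1057]
railH 274.6 220.9 [0.6011 0.0623 0.1308]
railL 399.6 239.6 [ 0.5594 -0.2117  0.0967]
lineT 343.4 219.1 [ 0.5991 -0.0851  0.155 ]
lineB 341.1 237.1 [ 0.5604 -0.0794  0.1576]
cUL 329.1 218.4 [ 0.6207 -0.0587  0.0174]
cUR 356.4 221.6 [ 0.5939 -0.113   0.1501]
cLL 325.9 236.6 [ 0.5658 -0.0479  0.1236]
cLR 353.4 239.1 [ 0.5562 -0.1054  0.1538]
blue 301.4 208.9 [0.6347 0.0051 0.0784]
red 325.1 212.1 [ 0.626  -0.0482  0.0812]
green 349.6 215.1 [ 0.6183 -0.1032  0.0814]
yellow 372.6 218.6 [ 0.6095 -0.1547  0.0814]
red 34 325.0 210.55882352941177 [ 0.62945848 -0.04797546  0.08202186] 0.08647996649023071
blue 25 300.84 207.68 [0.63687038 0.00622681 0.08219733] 0.08534229274985417
green 19 349.8421052631579 214.52631578947367 [ 0.61953926 -0.10365315  0.08191884] 0.08524078073801356
yellow 235 320.4212765957447 220.77021276595744 [ 0.60141807 -0.03752662  0.11834796] 1.4185661492398594
[[0.08  0.08  0.078 0.014 0.011 0.131 0.127 0.13  0.125 0.083 0.077 0.07
  0.014 0.013]
 [0.069 0.076 0.076 0.017 0.013 0.13  0.1
[... 769 characters left out ...]
26 0.158 0.16  0.16  0.162 0.155 0.16  0.156 0.158 0.158 0.156
  0.108 0.107]
 [0.068 0.124 0.154 0.161 0.156 0.16  0.163 0.163 0.158 0.157 0.157 0.156
  0.111 0.104]
 [0.072 0.065 0.066 0.129 0.129 0.137 0.146 0.157 0.156 0.156 0.154 0.064
  0.072 0.078]
 [0.065 0.067 0.064 0.136 0.133 0.128 0.131 0.13  0.13  0.135 0.139 0.06
  0.061 0.053]
 [0.069 0.069 0.062 0.132 0.132 0.132 0.124 0.132 0.133 0.058 0.062 0.059
  0.06  0.055]
 [0.072 0.065 0.067 0.065 0.09  0.125 0.124 0.127 0.126 0.062 0.055 0.061
  0.055 0.06 ]
 [0.068 0.071 0.065 0.066 0.096 0.125 0.057 0.06  0.059 0.06  0.062 0.052
  0.058 0.056]
 [0.069 0.064 0.063 0.07  0.097 0.128 0.063 0.059 0.061 0.056 0.061 0.058
  0.058 0.059]]
```

```bash
cat >> h.py <<'E'
bH=np.array([.6021,.0863]);bL=np.array([.5554,-.2268]); mid=(bH+bL)/2; h=(bH-bL)/np.linalg.norm(bH-bL)
a=np.radians(7); u=np.array([*(h*np.cos(a)),np.sin(a)]); n=np.array([*(-h*np.sin(a)),np.cos(a)])
M=np.array([*mid,0.1155])   # rail top, mid-rail
R=np.stack([np.cross(-u,-n),-u,-n],1)
def rp(X): # along rail, across, above rail
    e=np.array(X)-M; return np.round([e@u,e@np.cross(u,n),e@n],4)
E
python3 - <<'E'
from h import *
from scipy.spatial.transform import Rotation as Ro
print(M,u,n,R)
for nm,X in dict(bufH=[.6021,.0863,.146],bufL=[.5554,-.2268,.1057],railH=[.6011,.0623,.1308],railL=[.5594,-.2117,.0967],lT=[.5991,-.0851,.155],lB=[.5604,-.0794,.1576],cUR=[.5939,-.113,.15],cLR=[.5562,-.1054,.1538],red=[.6285,-.048,.081],green=[.619,-.1035,.081],blue=[.636,.0055,.081],yel=[.6095,-.1547,.081]).items(): print(nm,rp(X))
s=r.state(); T=M-.075*u+(.022+r.tips_ahead)*n; T2=T+.1*n
print("T",T,"T2",T2)
D=T2-s["tool_pos"]; print("delta tool cm",s["eef_rot"].T@D*100, np.linalg.norm(D))
print("rotvec deg",Ro.from_matrix(s["eef_rot"].T@R).as_rotvec(degrees=True))
# check rail pts in side view
print(proj("side",M+.16*u+.011*n),proj("side",M-.16*u+.011*n))
E
```

```text
[ 0.57875 -0.07025  0.1155 ] [0.1464221  0.98168652 0.12186934] [-0.01797837 -0.12053595  0.99254615] [[ 9.89058818e-01 -1.46422104e-01  1.79783737e-02]
 [-1.47521708e-01 -9.81686524e-01  1.20535949e-01]
 [ 3.46944695e-18 -1.21869343e-01 -9.92546152e-01]]
bufH [ 0.1608 -0.      0.011 ]
bufL [-0.1583 -0.      0.0096]
railH [ 0.1353  0.0026 -0.0012]
railL [-0.144   0.0017 -0.0013]
lT [-0.0068  0.0223  0.0406]
lB [-0.0065 -0.0168  0.0432]
cUR [-0.0355  0.0213  0.0391]
cLR [-0.0331 -0.0171  0.0427]
red [ 0.0249  0.0459 -0.0378]
green [-0.031   0.0447 -0.031 ]
blue [ 0.0785  0.0454 -0.0444]
yel [-0.0826  0.0429 -0.0246]
T [ 0.56692336 -0.14954168  0.15300947] T2 [ 0.56512552 -0.16159527  0.25226408]
delta tool cm [-59.25778993  58.69649744  -1.76377594] 0.8342586759393036
rotvec deg [ 5.90288883  4.94505332 79.30410625]
[306.47563434 211.43881905] [373.53296943 286.02644172]
```

Rail, block size and peg spacing all match the given sizes. The stop is at about s = −0.007, and the red notch is at +0.0275, so it needs a push uphill of about 34 mm. I'll travel to a point above and downhill of the stop with the jaws shut.

Emit:
send_rows([
  {"dx": -2.0, "dy": 2.0, "dz": -0.2},
  {"dx": -2.5, "dy": 2.5, "dz": -0.2},
  {"dx": -2.5, "dy": 2.5, "dz": -0.2},
  {"dx": -2.5, "dy": 2.5, "dz": -0.2},
  {"dx": -2.5, "dy": 2.5, "dz": -0.2},
  {"dx": -2.5, "dy": 2.5, "dz": -0.2},
  {"dx": -2.5, "dy": 2.5, "dz": -0.2},
  {"dx": -2.5, "dy": 2.5, "dz": -0.2},
  {"dx": -2.5, "dy": 2.5, "dz": -0.2},
  {"dx": -2.5, "dy": 2.5},
  {"dx": -2.5, "dy": 2.5},
  {"dx": -2.5, "dy": 2.5},
], jaw=1, grip_force=20)

```text
$.deltas[0]: bad value
```

Emit:
send_rows([
  {"dx": -2.5, "dy": 2.5},
  {"dx": -2.5, "dy": 2.5},
  {"dx": -2.5, "dy": 2.5},
  {"dx": -2.5, "dy": 2.5},
  {"dx": -2.5, "dy": 2.5},
  {"dx": -2.5, "dy": 2.5},
  {"dx": -2.5, "dy": 2.5},
  {"dx": -2.5, "dy": 2.5},
  {"dx": -2.5, "dy": 2.4},
  {"dx": -2.5, "dy": 2.4},
  {"dx": -2.5, "dy": 2.4},
  {"dx": -2.3, "dy": 2.0},
])

```text
$.deltas[0]: bad value
```

Emit:
send_rows([
  {"wz": 6.6, "wx": 0.5, "wy": 0.4},
  {"wz": 6.6, "wx": 0.5, "wy": 0.4},
  {"wz": 6.6, "wx": 0.5, "wy": 0.4},
  {"wz": 6.6, "wx": 0.5, "wy": 0.4},
  {"wz": 6.6, "wx": 0.5, "wy": 0.4},
  {"wz": 6.6, "wx": 0.5, "wy": 0.4},
  {"wz": 6.6, "wx": 0.5, "wy": 0.4},
  {"wz": 6.6, "wx": 0.5, "wy": 0.4},
  {"wz": 6.6, "wx": 0.5, "wy": 0.4},
  {"wz": 6.6, "wx": 0.5, "wy": 0.4},
  {"wz": 6.6, "wx": 0.5, "wy": 0.4},
  {"wz": 6.6, "wx": 0.5, "wy": 0.4},
])

```text
$.deltas[0]: bad value
```

```bash
cat >st.py <<'E'
from h import *
from scipy.spatial.transform import Rotation as Ro
s=r.state(); T=M-.075*u+(.022+r.tips_ahead)*n
print("t",s["time"],"pos",s["tool_pos"],"rail(tcp)",rp(s["tool_pos"]),"rail(tip)",rp(s["tool_pos"]+r.tips_ahead*s["eef_rot"][:,2]),"tips",r.tips_ahead,"w",s["grip_width"])
e=s["eef_rot"]; print("rot",Ro.from_matrix(e.T@R).as_rotvec(degrees=True),"dT tool cm",e.T@(T-s["tool_pos"])*100,"F u,n",s["ft_force"]@u,s["ft_force"]@n)
E
python3 st.py
```

```text
t 0.1 pos [0.20395137 0.59019951 0.23367988] rail(tcp) [ 0.6079 -0.4681  0.0444] rail(tip) [ 0.6048 -0.4681  0.0196] tips 0.025 w 0.0858296895753678
rot [ 5.90288883  4.94505332 79.30410625] dT tool cm [-58.04195159  58.4746745    8.15955675] F u,n -0.6215227651604868 0.5286841865240895
```

The calls were refused and nothing moved. Rows probably need all six keys, so I'll try one small call.

Emit:
send_rows([
  {"dx": -2.0, "dy": 2.0, "dz": -0.2, "wx": 0, "wy": 0, "wz": 0},
  {"dx": -2.5, "dy": 2.5, "dz": -0.2, "wx": 0, "wy": 0, "wz": 0},
], jaw=1, grip_force=20)

```text
time: 0.27
tool_pos: [0.231, 0.5336, 0.2375]
eef_rot: [[0.324, 0.946, -0.001], [0.946, -0.324, -0.001], [-0.001, -0.001, -1.0]]
ft_force: [0.7, 0.1, -1.1]
grip_width: 0.0643
```

Emit:
send_rows([
  {"dx": -2.5, "dy": 2.5, "dz": -0.2, "wx": 0, "wy": 0, "wz": 0},
  {"dx": -2.5, "dy": 2.5, "dz": -0.2, "wx": 0, "wy": 0, "wz": 0},
  {"dx": -2.5, "dy": 2.5, "dz": -0.2, "wx": 0, "wy": 0, "wz": 0},
  {"dx": -2.5, "dy": 2.5, "dz": -0.2, "wx": 0, "wy": 0, "wz": 0},
  {"dx": -2.5, "dy": 2.5, "dz": -0.2, "wx": 0, "wy": 0, "wz": 0},
  {"dx": -2.5, "dy": 2.5, "dz": -0.2, "wx": 0, "wy": 0, "wz": 0},
  {"dx": -2.5, "dy": 2.5, "dz": -0.2, "wx": 0, "wy": 0, "wz": 0},
  {"dx": -2.5, "dy": 2.5, "dz": 0, "wx": 0, "wy": 0, "wz": 0},
  {"dx": -2.5, "dy": 2.5, "dz": 0, "wx": 0, "wy": 0, "wz": 0},
  {"dx": -2.5, "dy": 2.5, "dz": 0, "wx": 0, "wy": 0, "wz": 0},
  {"dx": -2.5, "dy": 2.5, "dz": 0, "wx": 0, "wy": 0, "wz": 0},
  {"dx": -2.5, "dy": 2.5, "dz": 0, "wx": 0, "wy": 0, "wz": 0},
])

```text
time: 1.27
tool_pos: [0.4177, 0.1502, 0.2525]
eef_rot: [[0.327, 0.945, -0.0], [0.945, -0.327, -0.0], [-0.0, -0.0, -1.0]]
ft_force: [1.3, 0.6, -0.4]
grip_width: 0.0001
```

Emit:
send_rows([
  {"dx": -2.5, "dy": 2.5, "dz": 0, "wx": 0, "wy": 0, "wz": 0},
  {"dx": -2.5, "dy": 2.5, "dz": 0, "wx": 0, "wy": 0, "wz": 0},
  {"dx": -2.5, "dy": 2.5, "dz": 0, "wx": 0, "wy": 0, "wz": 0},
  {"dx": -2.5, "dy": 2.5, "dz": 0, "wx": 0, "wy": 0, "wz": 0},
  {"dx": -2.5, "dy": 2.5, "dz": 0, "wx": 0, "wy": 0, "wz": 0},
  {"dx": -2.5, "dy": 2.5, "dz": 0, "wx": 0, "wy": 0, "wz": 0},
  {"dx": -2.5, "dy": 2.4, "dz": 0, "wx": 0, "wy": 0, "wz": 0},
  {"dx": -2.4, "dy": 2.3, "dz": 0, "wx": 0, "wy": 0, "wz": 0},
  {"dx": -2.4, "dy": 2.3, "dz": 0, "wx": 0, "wy": 0, "wz": 0},
  {"dx": -2.0, "dy": 2.0, "dz": 0, "wx": 0, "wy": 0, "wz": 0},
])

```text
time: 2.1
tool_pos: [0.5652, -0.1583, 0.252]
eef_rot: [[0.328, 0.945, -0.001], [0.945, -0.328, 0.0], [-0.0, -0.001, -1.0]]
ft_force: [0.3, 0.8, -0.5]
grip_width: 0.0002
```

Emit:
send_rows([
  {"dx": 0, "dy": 0, "dz": 0, "wx": 0, "wy": 0, "wz": 6.6},
  {"dx": 0, "dy": 0, "dz": 0, "wx": 0, "wy": 0, "wz": 6.6},
  {"dx": 0, "dy": 0, "dz": 0, "wx": 0, "wy": 0, "wz": 6.6},
  {"dx": 0, "dy": 0, "dz": 0, "wx": 0, "wy": 0, "wz": 6.6},
  {"dx": 0, "dy": 0, "dz": 0, "wx": 0, "wy": 0, "wz": 6.6},
  {"dx": 0, "dy": 0, "dz": 0, "wx": 0, "wy": 0, "wz": 6.6},
  {"dx": 0, "dy": 0, "dz": 0, "wx": 0, "wy": 0, "wz": 6.6},
  {"dx": 0, "dy": 0, "dz": 0, "wx": 0, "wy": 0, "wz": 6.6},
  {"dx": 0, "dy": 0, "dz": 0, "wx": 0, "wy": 0, "wz": 6.6},
  {"dx": 0, "dy": 0, "dz": 0, "wx": 0, "wy": 0, "wz": 6.6},
  {"dx": 0, "dy": 0, "dz": 0, "wx": 0, "wy": 0, "wz": 6.6},
  {"dx": 0, "dy": 0, "dz": 0, "wx": 0, "wy": 0, "wz": 6.6},
])

```text
time: 3.1
tool_pos: [0.5647, -0.156, 0.2521]
eef_rot: [[0.989, -0.149, -0.001], [-0.149, -0.989, 0.0], [-0.001, -0.0, -1.0]]
ft_force: [-0.4, 0.1, 0.4]
grip_width: -0.0001
```

```bash
python3 st.py
```

```text
t 3.1 pos [ 0.56466399 -0.15602277  0.25207809] rail(tcp) [-0.0696 -0.0013  0.1462] rail(tip) [-0.0727 -0.0013  0.1213] tips 0.025 w -7.370840754760048e-05
rot [ 6.98385141  0.0558116  -0.11767488] dT tool cm [ 0.13738375 -0.67182068  9.90690622] F u,n 0.08089227196954621 0.3784831549634147
```

Emit:
send_rows([
  {"dx": 0, "dy": 0, "dz": 0, "wx": 3.5, "wy": 0, "wz": 0},
  {"dx": 0, "dy": 0, "dz": 0, "wx": 3.5, "wy": 0, "wz": 0},
  {"dx": 0.1, "dy": 0.5, "dz": 1.5, "wx": 0, "wy": 0, "wz": 0},
  {"dx": 0, "dy": 0, "dz": 1.5, "wx": 0, "wy": 0, "wz": 0},
  {"dx": 0, "dy": 0, "dz": 1.5, "wx": 0, "wy": 0, "wz": 0},
  {"dx": 0, "dy": 0, "dz": 1.0, "wx": 0, "wy": 0, "wz": 0},
  {"dx": 0, "dy": 0, "dz": 0.5, "wx": 0, "wy": 0, "wz": 0},
  {"dx": 0, "dy": 0, "dz": 0, "wx": 0, "wy": 0, "wz": 0},
])

```text
time: 3.77
tool_pos: [0.5655, -0.1533, 0.1909]
eef_rot: [[0.99, -0.143, 0.015], [-0.144, -0.982, 0.122], [-0.003, -0.123, -0.992]]
ft_force: [-0.1, 0.5, 0.1]
grip_width: -0.0001
```

```bash
python3 st.py; python3 - <<'E'
from h import *
for nm in("side","top"):
    p,d=r.camera(nm); 
    s=r.state(); q=proj(nm,s["tool_pos"]+.025*s["eef_rot"][:,2]); print(nm,q)
    c=p[170:310,270:430] if nm=="side" else p[170:290,240:440]
    cv2.imwrite(f"pics/{nm}1.png",cv2.resize(c[:,:,::-1],None,fx=4,fy=4,interpolation=cv2.INTER_CUBIC))
E
```

```text
t 3.7667 pos [ 0.56546938 -0.15334454  0.19089224] rail(tcp) [-0.0743 -0.0009  0.0851] rail(tip) [-0.0743 -0.001   0.0601] tips 0.025 w -0.00014809274300795259
rot [-0.05155623  0.18811148  0.2100861 ] dT tool cm [0.09995735 0.07083431 3.80812185] F u,n 0.47041298168503626 0.0299102591935044
side [356.47736857 252.58702713]
top [375.37936323 232.89414574]
```

View pics/side1.png

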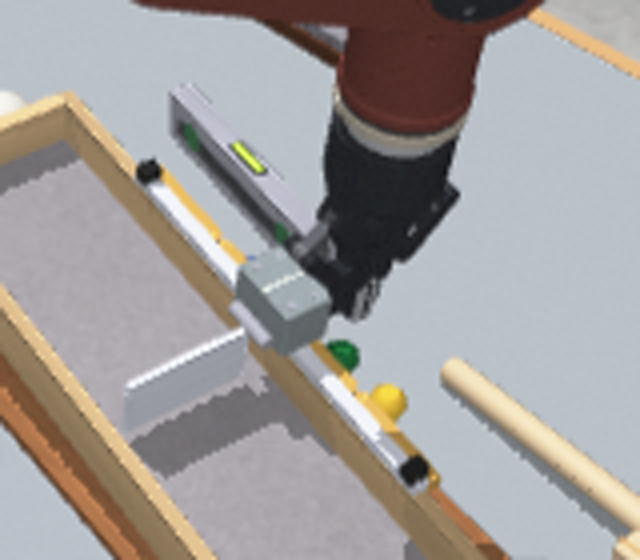

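View pics/top1.png

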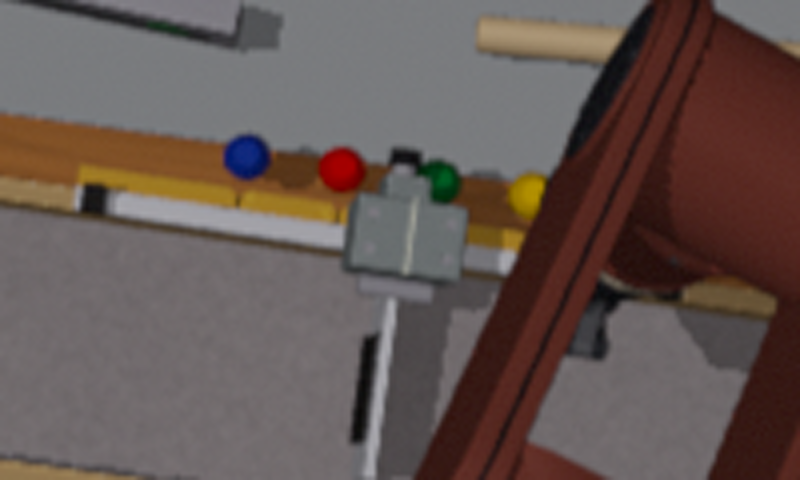

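The side view shows the fingertips at about zoomed (355,315), where the pose predicts them. They are just downhill of the block face and above the rail. I'll descend and approach, watching the force.

Emit:
send_rows([
  {"dx": 0.1, "dy": 0, "dz": 1.0, "wx": 0, "wy": 0, "wz": 0},
  {"dx": 0, "dy": 0, "dz": 1.0, "wx": 0, "wy": 0, "wz": 0},
  {"dx": 0, "dy": 0, "dz": 1.0, "wx": 0, "wy": 0, "wz": 0},
  {"dx": 0, "dy": 0, "dz": 0.5, "wx": 0, "wy": 0, "wz": 0},
  {"dx": 0, "dy": 0, "dz": 0.4, "wx": 0, "wy": 0, "wz": 0},
  {"dx": 0, "dy": 0, "dz": 0, "wx": 0, "wy": 0, "wz": 0},
  {"dx": 0, "dy": 0, "dz": 0, "wx": 0, "wy": 0, "wz": 0},
])

```text
time: 4.45
tool_pos: [0.5679, -0.1493, 0.1535]
eef_rot: [[0.99, -0.143, 0.017], [-0.144, -0.982, 0.121], [-0.001, -0.122, -0.993]]
ft_force: [0.2, -0.7, 0.0]
grip_width: 0.0
```

Emit:
send_rows([
  {"dx": 0, "dy": -0.3, "dz": 0, "wx": 0, "wy": 0, "wz": 0},
  {"dx": 0, "dy": -0.3, "dz": 0, "wx": 0, "wy": 0, "wz": 0},
  {"dx": 0, "dy": -0.3, "dz": 0, "wx": 0, "wy": 0, "wz": 0},
  {"dx": 0, "dy": -0.3, "dz": 0, "wx": 0, "wy": 0, "wz": 0},
  {"dx": 0, "dy": -0.2, "dz": 0, "wx": 0, "wy": 0, "wz": 0},
  {"dx": 0, "dy": -0.1, "dz": 0, "wx": 0, "wy": 0, "wz": 0},
  {"dx": 0, "dy": 0, "dz": 0, "wx": 0, "wy": 0, "wz": 0},
])

```text
time: 5.03
tool_pos: [0.5702, -0.1343, 0.1558]
eef_rot: [[0.99, -0.142, 0.018], [-0.143, -0.982, 0.121], [0.0, -0.122, -0.993]]
ft_force: [0.1, -0.4, -0.1]
grip_width: -0.0002
```

```bash
python3 st.py; python3 - <<'E'
from h import *
p,d=r.camera("side")
cv2.imwrite(f"pics/side2.png",cv2.resize(p[170:310,270:430,::-1],None,fx=4,fy=4,interpolation=cv2.INTER_CUBIC))
E
```

```text
t 5.0333 pos [ 0.5701972  -0.13432563  0.15579258] rail(tcp) [-0.0592  0.001   0.0479] rail(tip) [-0.0592  0.001   0.0229] tips 0.025 w -0.00020440656914795256
rot [0.00127217 0.0224353  0.24038054] dT tool cm [-0.10590825  1.57516024  0.08701757] F u,n -0.41081073378686916 -0.008816142562997521
```

View pics/side2.png

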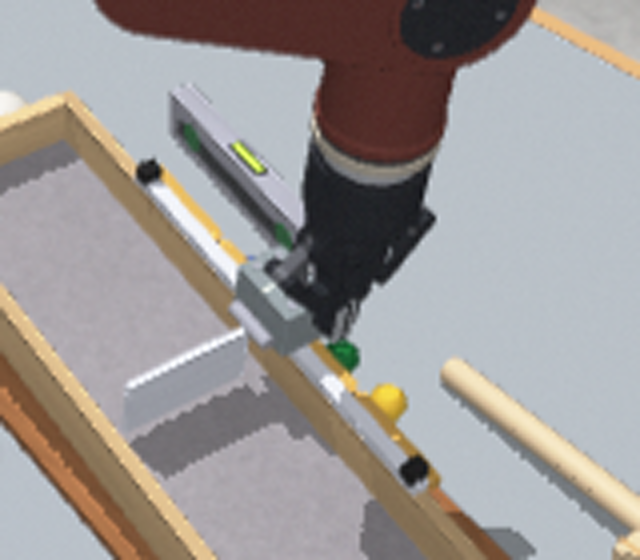

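No contact yet, about 1 cm of gap left. I'll advance in small steps.

Emit:
send_rows([
  {"dx": 0, "dy": -0.15, "dz": 0, "wx": 0, "wy": 0, "wz": 0},
  {"dx": 0, "dy": -0.15, "dz": 0, "wx": 0, "wy": 0, "wz": 0},
  {"dx": 0, "dy": -0.15, "dz": 0, "wx": 0, "wy": 0, "wz": 0},
  {"dx": 0, "dy": -0.1, "dz": 0, "wx": 0, "wy": 0, "wz": 0},
  {"dx": 0, "dy": -0.1, "dz": 0, "wx": 0, "wy": 0, "wz": 0},
])

```text
time: 5.5
tool_pos: [0.5711, -0.1282, 0.1564]
eef_rot: [[0.99, -0.143, 0.017], [-0.144, -0.982, 0.121], [-0.0, -0.122, -0.993]]
ft_force: [-0.2, 0.6, -0.2]
grip_width: -0.0003
```

Emit:
send_rows([
  {"dx": 0, "dy": -0.1, "dz": 0, "wx": 0, "wy": 0, "wz": 0},
  {"dx": 0, "dy": -0.1, "dz": 0, "wx": 0, "wy": 0, "wz": 0},
  {"dx": 0, "dy": -0.1, "dz": 0, "wx": 0, "wy": 0, "wz": 0},
])

```text
time: 5.75
tool_pos: [0.5715, -0.1253, 0.1568]
eef_rot: [[0.99, -0.143, 0.018], [-0.144, -0.982, 0.121], [-0.0, -0.122, -0.993]]
ft_force: [0.9, -0.4, -0.4]
grip_width: -0.0002
```

Emit:
send_rows([
  {"dx": 0, "dy": -0.1, "dz": 0, "wx": 0, "wy": 0, "wz": 0},
  {"dx": 0, "dy": -0.1, "dz": 0, "wx": 0, "wy": 0, "wz": 0},
])

```text
time: 5.92
tool_pos: [0.5718, -0.1233, 0.1571]
eef_rot: [[0.99, -0.143, 0.018], [-0.144, -0.982, 0.121], [-0.0, -0.122, -0.993]]
ft_force: [0.1, 0.6, -0.8]
grip_width: 0.0002
```

Emit:
send_rows([
  {"dx": 0, "dy": -0.1, "dz": 0, "wx": 0, "wy": 0, "wz": 0},
  {"dx": 0, "dy": -0.1, "dz": 0, "wx": 0, "wy": 0, "wz": 0},
])

```text
time: 6.08
tool_pos: [0.5721, -0.1213, 0.1573]
eef_rot: [[0.99, -0.143, 0.018], [-0.144, -0.982, 0.121], [0.0, -0.122, -0.993]]
ft_force: [0.1, -1.1, -0.0]
grip_width: -0.0
```

```bash
python3 st.py
```

```text
t 6.0833 pos [ 0.57207254 -0.12132161  0.15731157] rail(tcp) [-0.046   0.0009  0.0478] rail(tip) [-0.046   0.0009  0.0228] tips 0.025 w -4.988538256320819e-05
rot [0.00060182 0.02565634 0.211607  ] dT tool cm [-0.10364567  2.89778718  0.07766744] F u,n -1.1029478074888368 0.1105854899291235
```

Emit:
send_rows([
  {"dx": 0, "dy": -0.1, "dz": 0, "wx": 0, "wy": 0, "wz": 0},
  {"dx": 0, "dy": -0.1, "dz": 0, "wx": 0, "wy": 0, "wz": 0},
])

```text
time: 6.25
tool_pos: [0.5723, -0.1193, 0.1575]
eef_rot: [[0.99, -0.143, 0.017], [-0.144, -0.982, 0.121], [-0.0, -0.122, -0.993]]
ft_force: [-0.2, -0.8, -0.3]
grip_width: -0.0001
```

Emit:
send_rows([
  {"dx": 0, "dy": -0.1, "dz": 0, "wx": 0, "wy": 0, "wz": 0},
  {"dx": 0, "dy": -0.1, "dz": 0, "wx": 0, "wy": 0, "wz": 0},
])

```text
time: 6.42
tool_pos: [0.5727, -0.1174, 0.1578]
eef_rot: [[0.99, -0.143, 0.018], [-0.144, -0.982, 0.121], [0.0, -0.122, -0.993]]
ft_force: [0.2, 0.3, 0.6]
grip_width: -0.0001
```

Emit:
send_rows([
  {"dx": 0, "dy": -0.1, "dz": 0, "wx": 0, "wy": 0, "wz": 0},
  {"dx": 0, "dy": -0.1, "dz": 0, "wx": 0, "wy": 0, "wz": 0},
])

```text
time: 6.58
tool_pos: [0.5729, -0.1154, 0.1581]
eef_rot: [[0.99, -0.143, 0.018], [-0.144, -0.982, 0.121], [0.0, -0.122, -0.993]]
ft_force: [-0.7, 0.1, 0.2]
grip_width: -0.0004
```

```bash
python3 st.py; python3 - <<'E'
from h import *
for nm in("side","top"):
    p,d=r.camera(nm)
    c=p[190:290,310:390] if nm=="side" else p[190:260,300:400]
    cv2.imwrite(f"pics/{nm}3.png",cv2.resize(c[:,:,::-1],None,fx=6,fy=6,interpolation=cv2.INTER_CUBIC))
E
```

```text
t 6.5833 pos [ 0.5729469  -0.11543593  0.15806657] rail(tcp) [-0.04    0.0009  0.0478] rail(tip) [-0.04    0.0009  0.0228] tips 0.025 w -0.00041578097131695605
rot [0.0026859  0.02354576 0.21591066] dT tool cm [-0.10577725  3.49756613  0.08021903] F u,n 0.0040778753892581 0.17528056103415782
```

View pics/side3.png

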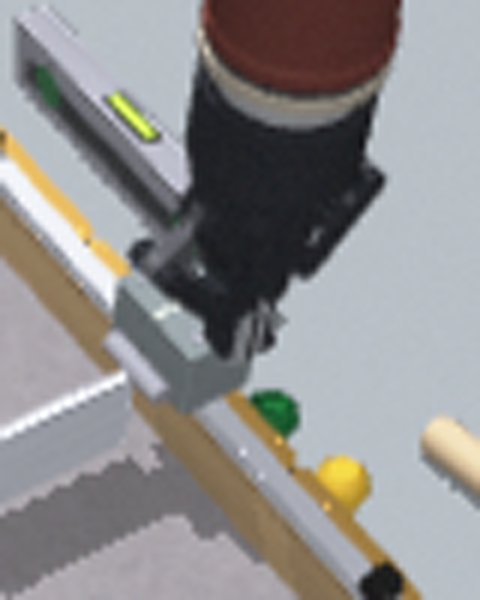

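View pics/top3.png

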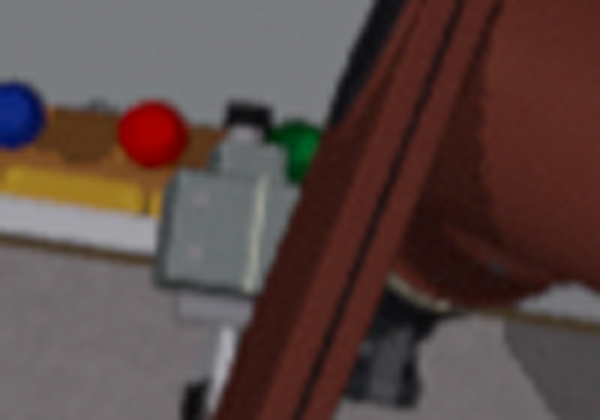

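```bash
python3 - <<'E'
from h import *
s=r.state();e=s["eef_rot"];w=np.cross(u,n)
f=lambda X:np.round((proj("side",X)-[310,190]+.5)*6-.5)
for y in(-.011,0,.011):
  for x in (-.014,.014): print("tip",y,x,f(s["tool_pos"]+e@[x,y,.025]), "up20", f(s["tool_pos"]+e@[x,y,.005]))
for a in(-.0367,.0233):
  for b in(-.02,.02):
    for c in(.002,.045): print("blk",a,b,c,f(M+a*u+b*w+c*n))
p,d=r.camera("side"); X=cloud("side",d)
for (a,b) in [(235,350),(225,330),(245,340),(262,330),(240,300),(215,365),(190,380),(230,370)]:
    j,i=round(a/6+310),round(b/6+190); print(a,b,rp(X[i,j]),p[i,j])
E
```

```text
tip -0.011 -0.014 [187. 377.] up20 [192. 349.]
tip -0.011 0.014 [235. 353.] up20 [241. 325.]
tip 0 -0.014 [201. 393.] up20 [207. 365.]
tip 0 0.014 [249. 369.] up20 [255. 341.]
tip 0.011 -0.014 [216. 409.] up20 [221. 381.]
tip 0.011 0.014 [264. 384.] up20 [270. 356.]
blk -0.0367 -0.02 0.002 [180. 422.]
blk -0.0367 -0.02 0.045 [191. 363.]
blk -0.0367 0.02 0.002 [248. 388.]
blk -0.0367 0.02 0.045 [261. 328.]
blk 0.0233 -0.02 0.002 [105. 337.]
blk 0.0233 -0.02 0.045 [114. 277.]
blk 0.0233 0.02 0.002 [173. 305.]
blk 0.0233 0.02 0.045 [183. 245.]
235 350 [-0.0467 -0.003   0.0536] [109 113 116]
225 330 [-0.0452 -0.0075  0.0673] [32 35 39]
245 340 [-0.0497  0.0006  0.0587] [73 75 78]
262 330 [-0.0447  0.0159  0.0526] [41 42 46]
240 300 [-0.0514 -0.0102  0.0954] [31 32 34]
215 365 [-0.0354 -0.0006  0.0277] [ 93  98 102]
190 380 [-0.0353 -0.0143  0.0275] [ 92  99 102]
230 370 [-0.0362  0.0072  0.0193] [ 92  99 101]
```

```bash
python3 - <<'E'
from h import *
p,d=r.camera("side"); X=cloud("side",d); e=X-M
N=e@n; U=e@u; W=e@np.cross(u,n)
np.set_printoptions(linewidth=250)
print("cols",list(range(336,362,2)))
for i in range(234,262): print(i,(N[i,336:362:2]*1000).astype(int),(U[i,336:362:2]*1000).astype(int),(W[i,336:362:2]*1000).astype(int))
cv2.imwrite("pics/side4.png",cv2.resize(p[225:270,325:375,::-1],None,fx=12,fy=12,interpolation=cv2.INTER_NEAREST))
E
```

```text
cols [336, 338, 340, 342, 344, 346, 348, 350, 352, 354, 356, 358, 360]
234 [137 137 133  42 101 107 112 123 126 120 110 109  98] [-43 -46 -45  11 -30 -37 -42 -52 -57 -55 -52 -54 -50] [-55 -51 -44  18 -14 -14 -13 -16 -13  -4   6  11  23]
235 [136 139 129 133  95  97 111 116 119 116 110  99  97] [-45 -50 -46 -51 -29 -33 -45 -50 -55 -56 -55 -50 -52] [-57 -54 -44 -42 -13  -9 -14 -13 -10  -4   3  16  22]
236 [135 137 135 129 100  96 106 113 117 114  97  87  90] [-47 -51 -52 -51 -35 -35 -44 -51 -56 -57 -49 -46 -50] [-58 -55 -49 -41 -18 -11 -13 -13 -11  -5  10  21  24]
237 [ 133  132  129  125   98   96   93  112  112   98   92 -126 -125] [-48 -51 -51 -51 -37 -38 -39 -53 -56 -50 -49  84  80] [-59 -54 -48 -41 -19 -13  -7 -14 -10   3  11 164 169]
238 [ 131  131  126  121  114   99   98  106   97   94   88 -127 -126] [-50 -53 -52 -52 -50 -43 -45 -52 -50 -50 -49  81  77] [-59 -55 -48 -40 -32 -18 -12 -13  -2   3  12 161 167]
239 [  44  118  121  119  116   96   96   98   93   91   87 -126 -122] [  3 -47 -52 -53 -53 -44 -46 -50 -50 -51 -51  77  71] [ -8 -49 -47 -41 -35 -18 -13 -10  -2   3  11 158
[... 3334 characters left out ...]
8 [ -35  -22    7    2   -5    1   -2   -9   -4  -36  -35  -31 -115] [ -3 -14 -34 -34 -33 -39 -40 -39 -45 -30 -33 -39   4] [ -3  -5 -17 -10   0   0   7  16  18  42  47  49 107]
259 [ -36  -29  -22  -10   -2    0   -1   -7   -3  -30  -36  -34 -116] [ -6 -13 -20 -30 -37 -42 -44 -43 -49 -36 -36 -40   1] [ -4  -3  -2  -4  -4  -1   4  13  15  37  45  49 105]
260 [ -43  -32  -24  -16   -3   -1   -2   -1   -5   -4  -37  -31 -116] [ -4 -14 -22 -29 -39 -44 -46 -49 -50 -54 -38 -44   0] [ -2  -4  -3  -3  -5  -2   3   7  14  18  43  45 103]
261 [ -43  -36  -26  -18   -8   -2    0    1   -5   -5  -37  -40 -113] [ -7 -15 -23 -31 -40 -46 -51 -54 -53 -56 -41 -43  -5] [-4 -4 -4 -4 -5 -3  0  3 12 17 41 48 99]
```

View pics/side4.png

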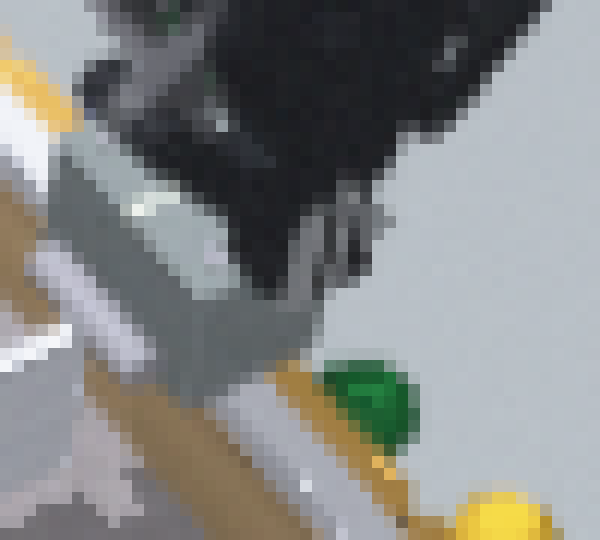

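The depth image disagrees with the computed tip position. The fingertip's bottom edge is at about 45 mm above the rail, level with the block's top, not 23 mm. It is now just over the block's edge and the stop hasn't moved. I'll back off downhill before going lower, then re-measure.

Emit:
send_rows([
  {"dx": 0, "dy": 0.4, "dz": 0, "wx": 0, "wy": 0, "wz": 0},
  {"dx": 0, "dy": 0.6, "dz": 0, "wx": 0, "wy": 0, "wz": 0},
  {"dx": 0, "dy": 0.6, "dz": 0, "wx": 0, "wy": 0, "wz": 0},
  {"dx": 0, "dy": 0.4, "dz": 0, "wx": 0, "wy": 0, "wz": 0},
  {"dx": 0, "dy": 0, "dz": 0.4, "wx": 0, "wy": 0, "wz": 0},
  {"dx": 0, "dy": 0, "dz": 0.4, "wx": 0, "wy": 0, "wz": 0},
  {"dx": 0, "dy": 0, "dz": 0.4, "wx": 0, "wy": 0, "wz": 0},
  {"dx": 0, "dy": 0, "dz": 0, "wx": 0, "wy": 0, "wz": 0},
])

```text
time: 7.45
tool_pos: [0.5695, -0.1332, 0.1422]
eef_rot: [[0.99, -0.143, 0.016], [-0.144, -0.982, 0.122], [-0.002, -0.123, -0.992]]
ft_force: [-0.6, 0.3, 0.0]
grip_width: 0.0002
```

```bash
cat > fin.py <<'E'
from h import *
import sys
p,d=r.camera("side"); X=cloud("side",d); e=X-M
N=e@n; U=e@u; W=e@np.cross(u,n); tu=rp(r.state()["tool_pos"])[0]
m=(abs(W)<.015)&(U<tu+.02)&(U>tu-.025)&(p.max(-1)<160)&(N>.005)&(N<.09)
for j in range(336,364):
    k=np.nonzero(m[:,j])[0]
    if len(k): i=k[-1]; print(j,i,"U %.0f W %.0f N %.0f"%(U[i,j]*1e3,W[i,j]*1e3,N[i,j]*1e3),p[i,j], "below N %.0f U %.0f"%(N[i+1,j]*1e3,U[i+1,j]*1e3))
cv2.imwrite(sys.argv[1],cv2.resize(p[220:275,320:380,::-1],None,fx=10,fy=10,interpolation=cv2.INTER_NEAREST))
E
python3 st.py; python3 fin.py pics/side5.png
```

```text
t 7.45 pos [ 0.56950212 -0.1331692   0.14221934] rail(tcp) [-0.0599  0.0001  0.0343] rail(tip) [-0.0598  0.0001  0.0093] tips 0.025 w 0.00015676611963319912
rot [-0.03927787  0.14836493  0.20640484] dT tool cm [-0.02227347  1.51258678 -1.27394417] F u,n 0.21958500561888913 0.011686742904228336
347 253 U -54 W -15 N 48 [55 57 61] below N 12 U -36
348 255 U -57 W -12 N 41 [96 82 58] below N -7 U -32
349 256 U -63 W -13 N 43 [95 77 48] below N -6 U -37
350 257 U -67 W -13 N 43 [85 71 46] below N -4 U -43
351 258 U -64 W -5 N 30 [140 120  85] below N -3 U -48
352 258 U -68 W -6 N 35 [121 116 111] below N -7 U -47
353 258 U -70 W -4 N 37 [116 119 119] below N -4 U -50
354 257 U -71 W -2 N 40 [92 97 98] below N -35 U -31
355 257 U -70 W 3 N 36 [ 94 102 101] below N -33 U -34
356 256 U -72 W 3 N 43 [108 116 116] below N -33 U -32
357 254 U -65 W 13 N 37 [100 106 109] below N -121 U 22
358 251 U -66 W 13 N 51 [ 96  99 105] below N 43 U -64
359 248 U -74 W 6 N 76 [70 73 77] below N -126 U 42
360 247 U -72 W 12 N 74 [71 74 78] below N -123 U 41
361 245 U -71 W 15 N 80 [67 70 75] below N 73 U -70
```

View pics/side5.png

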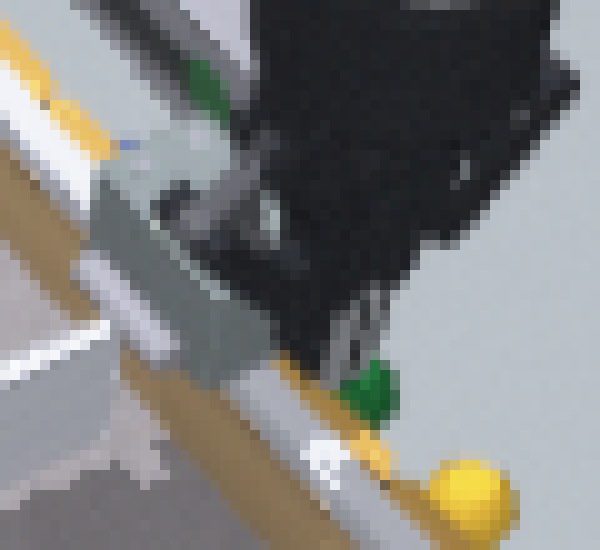

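Depth now puts the fingertips at N≈35 mm with the TCP at 34 mm, so when shut they reach only about to the TCP. I'll lower in small steps, watching force and image.

Emit:
send_rows([
  {"dx": 0, "dy": 0, "dz": 0.2, "wx": 0, "wy": 0, "wz": 0},
  {"dx": 0, "dy": 0, "dz": 0.2, "wx": 0, "wy": 0, "wz": 0},
  {"dx": 0, "dy": 0, "dz": 0.2, "wx": 0, "wy": 0, "wz": 0},
  {"dx": 0, "dy": 0, "dz": 0, "wx": 0, "wy": 0, "wz": 0},
])

```text
time: 7.83
tool_pos: [0.5702, -0.1328, 0.1373]
eef_rot: [[0.99, -0.143, 0.017], [-0.144, -0.982, 0.121], [-0.001, -0.122, -0.993]]
ft_force: [-1.4, 0.0, -0.6]
grip_width: 0.0002
```

```bash
python3 st.py; python3 fin.py pics/side6.png; python3 - <<'E'
from h import *
s=r.state()
for N in (3,15,28):
  for U in(-.01,.01): 
    print(N,U,(proj("side",s["tool_pos"]+s["eef_rot"]@[0,-U,0]+n*(N/1000-rp(s["tool_pos"])[2]))-[320,220]+.5)*10)
p,d=r.camera("top"); cv2.imwrite("pics/top6.png",cv2.resize(p[190:270,320:420,::-1],None,fx=6,fy=6,interpolation=cv2.INTER_CUBIC))
E
```

```text
t 7.8333 pos [ 0.57015447 -0.132774    0.13727595] rail(tcp) [-0.06    0.0007  0.0293] rail(tip) [-0.06    0.0007  0.0043] tips 0.025 w 0.0001690999461366425
rot [-0.00768331  0.06200563  0.21889262] dT tool cm [-0.07986695  1.50109965 -1.76966268] F u,n -0.27162088575538407 -0.5462516622891311
347 255 U -55 W -13 N 39 [91 86 77] below N -6 U -32
348 256 U -58 W -12 N 36 [97 81 56] below N -5 U -37
349 257 U -61 W -10 N 35 [72 61 44] below N -4 U -41
350 258 U -65 W -11 N 35 [69 59 43] below N -5 U -45
351 259 U -65 W -5 N 27 [140 121  85] below N -3 U -50
352 259 U -69 W -6 N 33 [122 118 113] below N -6 U -50
353 259 U -71 W -5 N 33 [135 131 128] below N -5 U -52
354 258 U -70 W -0 N 34 [89 96 96] below N -34 U -35
355 258 U -69 W 5 N 29 [ 93 102 101] below N -34 U -36
356 257 U -69 W 8 N 31 [ 89 119 104] below N -32 U -36
357 255 U -66 W 13 N 34 [88 99 96] below N -37 U -29
358 251 U -66 W 14 N 50 [61 63 66] below N 44 U -65
359 249 U -73 W 7 N 70 [71 74 76] below N -122 U 36
360 248 U -72 W 12 N 71 [69 72 77] below N -121 U 37
361 246 U -71 W 15 N 76 [88 92 96] below N -121 U 42
3 -0.01 [332.73733564 452.78695419]
3 0.01 [288.98369117 404.3190439 ]
15 -0.01 [338.75907662 425.87339481]
15 0.01 [294.64168159 377.26929871]
28 -0.01 [345.38233212 396.27142743]
28 0.01 [300.86410136 347.5211273 ]
```

View pics/side6.png

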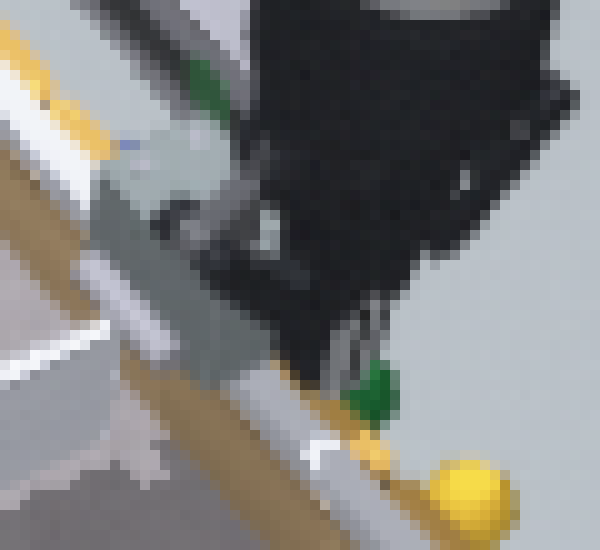

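View pics/top6.png

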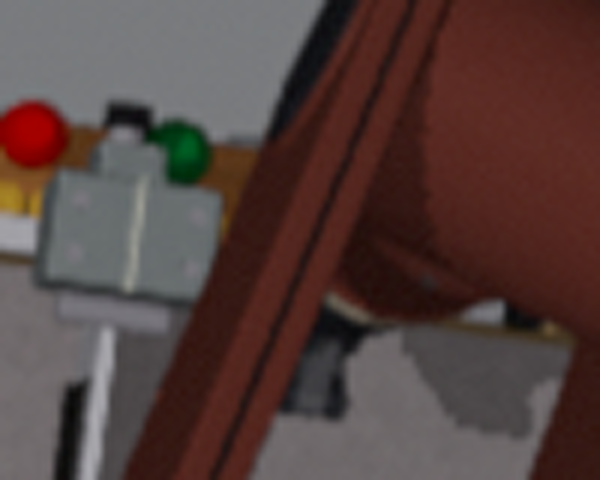

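Both the depth and the projected edge put the tip at N≈30 mm (pixel (335,395) in the zoomed view). I'll lower another 12 mm to mid-face, still clear of the rail and the block.

Emit:
send_rows([
  {"dx": 0, "dy": 0, "dz": 0.3, "wx": 0, "wy": 0, "wz": 0},
  {"dx": 0, "dy": 0, "dz": 0.3, "wx": 0, "wy": 0, "wz": 0},
  {"dx": 0, "dy": 0, "dz": 0.3, "wx": 0, "wy": 0, "wz": 0},
  {"dx": 0, "dy": 0, "dz": 0.2, "wx": 0, "wy": 0, "wz": 0},
  {"dx": 0, "dy": 0, "dz": 0, "wx": 0, "wy": 0, "wz": 0},
])

```text
time: 8.35
tool_pos: [0.5701, -0.1314, 0.126]
eef_rot: [[0.99, -0.143, 0.016], [-0.144, -0.982, 0.121], [-0.001, -0.122, -0.992]]
ft_force: [-0.6, -0.3, -1.3]
grip_width: 0.0003
```

```bash
python3 st.py; python3 fin.py pics/side7.png|sed -n 4,10p
```

```text
t 8.35 pos [ 0.57012326 -0.13138306  0.12598479] rail(tcp) [-0.06    0.0005  0.0179] rail(tip) [-0.06    0.0004 -0.0071] tips 0.025 w 0.0002934470886163163
rot [-0.02174624  0.09709989  0.21001328] dT tool cm [-0.05903263  1.49881205 -2.90743167] F u,n -0.5063239001191159 -1.2051172879906111
350 261 U -63 W -6 N 17 [84 86 92] below N -3 U -55
351 262 U -68 W -6 N 17 [136 140 146] below N 0 U -61
352 262 U -69 W -4 N 17 [145 141 135] below N -2 U -61
353 261 U -71 W -3 N 24 [102  99  98] below N -3 U -59
354 261 U -69 W 4 N 16 [108  88  54] below N -6 U -59
355 260 U -69 W 6 N 20 [109 113 114] below N -35 U -42
356 258 U -71 W 6 N 31 [ 88 115 102] below N -35 U -37
```

View pics/side7.png

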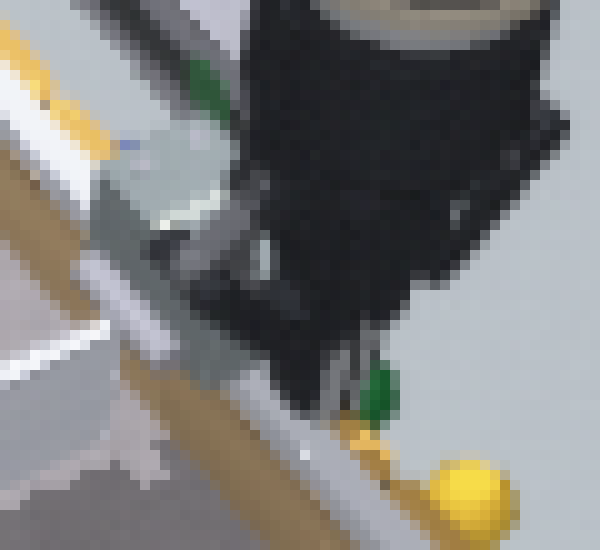

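The fingertip is at N≈17 mm, in front of the face (zoomed (310,410)), with no contact. Approaching now.

Emit:
send_rows([
  {"dx": 0, "dy": -0.2, "dz": 0, "wx": 0, "wy": 0, "wz": 0},
  {"dx": 0, "dy": -0.2, "dz": 0, "wx": 0, "wy": 0, "wz": 0},
  {"dx": 0, "dy": -0.2, "dz": 0, "wx": 0, "wy": 0, "wz": 0},
  {"dx": 0, "dy": -0.1, "dz": 0, "wx": 0, "wy": 0, "wz": 0},
  {"dx": 0, "dy": -0.1, "dz": 0, "wx": 0, "wy": 0, "wz": 0},
])

```text
time: 8.82
tool_pos: [0.5718, -0.1236, 0.128]
eef_rot: [[0.99, -0.142, 0.018], [-0.144, -0.982, 0.121], [0.0, -0.122, -0.993]]
ft_force: [0.1, 0.4, 0.2]
grip_width: 0.0003
```

Emit:
send_rows([
  {"dx": 0, "dy": -0.1, "dz": 0, "wx": 0, "wy": 0, "wz": 0},
  {"dx": 0, "dy": -0.1, "dz": 0, "wx": 0, "wy": 0, "wz": 0},
])

```text
time: 8.98
tool_pos: [0.572, -0.1217, 0.1281]
eef_rot: [[0.99, -0.143, 0.018], [-0.144, -0.982, 0.121], [0.0, -0.122, -0.993]]
ft_force: [-0.5, -0.8, -0.4]
grip_width: 0.0002
```

Emit:
send_rows([
  {"dx": 0, "dy": -0.1, "dz": 0, "wx": 0, "wy": 0, "wz": 0},
  {"dx": 0, "dy": -0.1, "dz": 0, "wx": 0, "wy": 0, "wz": 0},
])

```text
time: 9.15
tool_pos: [0.5723, -0.1198, 0.1283]
eef_rot: [[0.99, -0.143, 0.017], [-0.144, -0.982, 0.121], [-0.0, -0.122, -0.993]]
ft_force: [0.4, -0.5, -0.3]
grip_width: 0.0002
```

Emit:
send_rows([
  {"dx": 0, "dy": -0.1, "dz": 0, "wx": 0, "wy": 0, "wz": 0},
  {"dx": 0, "dy": -0.1, "dz": 0, "wx": 0, "wy": 0, "wz": 0},
])

```text
time: 9.32
tool_pos: [0.5725, -0.1186, 0.1285]
eef_rot: [[0.99, -0.143, 0.017], [-0.144, -0.982, 0.119], [0.0, -0.12, -0.993]]
ft_force: [-0.1, -4.9, -1.7]
grip_width: 0.0003
```

```bash
python3 st.py
```

```text
t 9.3167 pos [ 0.57247983 -0.11858858  0.12847243] rail(tcp) [-0.0468  0.0009  0.0188] rail(tip) [-0.0468  0.0009 -0.0062] tips 0.025 w 0.00029075627863845707
rot [0.08261198 0.02170564 0.21045873] dT tool cm [-0.10437825  2.82465047 -2.81439263] F u,n -5.064419841814295 -1.0458999266344307
```

Contact: −5 N along the rail with the TCP at −0.047. The face is then at s ≈ −0.036, as measured. Pushing uphill.

Emit:
send_rows([
  {"dx": 0, "dy": -0.1, "dz": 0, "wx": 0, "wy": 0, "wz": 0},
  {"dx": 0, "dy": -0.1, "dz": 0, "wx": 0, "wy": 0, "wz": 0},
])

```text
time: 9.48
tool_pos: [0.5728, -0.1165, 0.1287]
eef_rot: [[0.99, -0.143, 0.017], [-0.144, -0.982, 0.12], [0.0, -0.121, -0.993]]
ft_force: [-0.9, -3.8, -1.3]
grip_width: -0.0
```

Emit:
send_rows([
  {"dx": 0, "dy": -0.1, "dz": 0, "wx": 0, "wy": 0, "wz": 0},
  {"dx": 0, "dy": -0.1, "dz": 0, "wx": 0, "wy": 0, "wz": 0},
])

```text
time: 9.65
tool_pos: [0.5731, -0.1142, 0.129]
eef_rot: [[0.99, -0.143, 0.018], [-0.144, -0.982, 0.12], [0.0, -0.122, -0.993]]
ft_force: [-0.7, -3.7, -0.4]
grip_width: 0.0001
```

```bash
python3 st.py
```

```text
t 9.65 pos [ 0.57314448 -0.1142014   0.1289898 ] rail(tcp) [-0.0423  0.0009  0.0188] rail(tip) [-0.0423  0.0009 -0.0062] tips 0.025 w 0.00010448375061413199
rot [0.02014438 0.01997932 0.20174431] dT tool cm [-0.10644974  3.26831132 -2.82004065] F u,n -3.7774679250375023 0.061006266271579734
```

Sliding at about 3–4 N. About 29 mm to go.

Emit:
send_rows([
  {"dx": 0, "dy": -0.15, "dz": 0, "wx": 0, "wy": 0, "wz": 0},
  {"dx": 0, "dy": -0.15, "dz": 0, "wx": 0, "wy": 0, "wz": 0},
  {"dx": 0, "dy": -0.15, "dz": 0, "wx": 0, "wy": 0, "wz": 0},
  {"dx": 0, "dy": -0.15, "dz": 0, "wx": 0, "wy": 0, "wz": 0},
  {"dx": 0, "dy": -0.15, "dz": 0, "wx": 0, "wy": 0, "wz": 0},
  {"dx": 0, "dy": -0.15, "dz": 0, "wx": 0, "wy": 0, "wz": 0},
])

```text
time: 10.15
tool_pos: [0.5745, -0.105, 0.1301]
eef_rot: [[0.99, -0.143, 0.018], [-0.144, -0.982, 0.12], [0.0, -0.122, -0.993]]
ft_force: [0.5, -4.1, -1.2]
grip_width: -0.0002
```

Emit:
send_rows([
  {"dx": 0, "dy": -0.15, "dz": 0, "wx": 0, "wy": 0, "wz": 0},
  {"dx": 0, "dy": -0.15, "dz": 0, "wx": 0, "wy": 0, "wz": 0},
  {"dx": 0, "dy": -0.15, "dz": 0, "wx": 0, "wy": 0, "wz": 0},
  {"dx": 0, "dy": -0.15, "dz": 0, "wx": 0, "wy": 0, "wz": 0},
  {"dx": 0, "dy": -0.1, "dz": 0, "wx": 0, "wy": 0, "wz": 0},
  {"dx": 0, "dy": -0.1, "dz": 0, "wx": 0, "wy": 0, "wz": 0},
])

```text
time: 10.65
tool_pos: [0.5757, -0.0972, 0.1311]
eef_rot: [[0.99, -0.143, 0.018], [-0.144, -0.982, 0.121], [0.0, -0.122, -0.993]]
ft_force: [2.6, -4.9, -1.8]
grip_width: -0.0001
```

```bash
python3 st.py; python3 fin.py pics/side8.png >/dev/null;  python3 - <<'E'
from h import *
p,d=r.camera("top"); cv2.imwrite("pics/top8.png",cv2.resize(p[190:260,280:380,::-1],None,fx=6,fy=6,interpolation=cv2.INTER_CUBIC))
E
```

```text
t 10.65 pos [ 0.57568898 -0.09716219  0.13112852] rail(tcp) [-0.025   0.0009  0.0188] rail(tip) [-0.025   0.0009 -0.0062] tips 0.025 w -7.411626826932773e-05
rot [-0.00076208  0.01087934  0.2167684 ] dT tool cm [-0.11372582  5.00327906 -2.81895215] F u,n -4.6562344662686765 -1.235868267192071
```

View pics/top8.png

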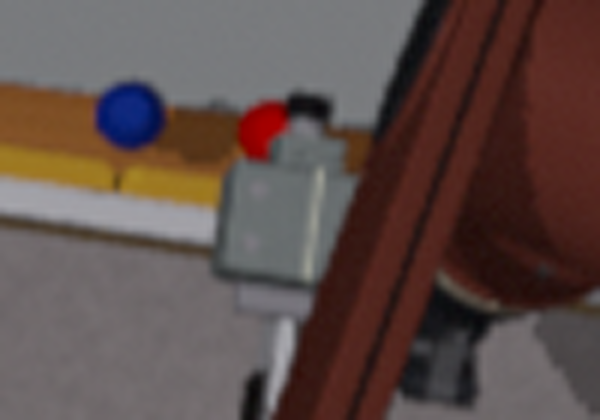

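The stop has moved, with its white line at about zoomed (313,225) and plunger nearly at the red head. About 11–12 mm remains, so I'll go slower.

Emit:
send_rows([
  {"dx": 0, "dy": -0.1, "dz": 0, "wx": 0, "wy": 0, "wz": 0},
  {"dx": 0, "dy": -0.1, "dz": 0, "wx": 0, "wy": 0, "wz": 0},
  {"dx": 0, "dy": -0.1, "dz": 0, "wx": 0, "wy": 0, "wz": 0},
  {"dx": 0, "dy": -0.1, "dz": 0, "wx": 0, "wy": 0, "wz": 0},
])

```text
time: 11.08
tool_pos: [0.5762, -0.0934, 0.1316]
eef_rot: [[0.99, -0.143, 0.018], [-0.144, -0.982, 0.12], [0.0, -0.122, -0.993]]
ft_force: [1.9, -3.5, -1.2]
grip_width: -0.0003
```

Emit:
send_rows([
  {"dx": 0, "dy": -0.07, "dz": 0, "wx": 0, "wy": 0, "wz": 0},
])

```text
time: 11.17
tool_pos: [0.5764, -0.0926, 0.1317]
eef_rot: [[0.99, -0.143, 0.018], [-0.144, -0.982, 0.121], [0.0, -0.122, -0.993]]
ft_force: [1.3, -3.7, -0.9]
grip_width: -0.0
```

Emit:
send_rows([
  {"dx": 0, "dy": -0.07, "dz": 0, "wx": 0, "wy": 0, "wz": 0},
])

```text
time: 11.25
tool_pos: [0.5764, -0.0919, 0.1318]
eef_rot: [[0.99, -0.143, 0.018], [-0.144, -0.982, 0.121], [0.0, -0.122, -0.993]]
ft_force: [2.8, -4.0, -1.9]
grip_width: -0.0002
```

Emit:
send_rows([
  {"dx": 0, "dy": -0.07, "dz": 0, "wx": 0, "wy": 0, "wz": 0},
])

```text
time: 11.33
tool_pos: [0.5765, -0.0912, 0.1319]
eef_rot: [[0.99, -0.143, 0.018], [-0.144, -0.982, 0.121], [0.0, -0.122, -0.993]]
ft_force: [2.3, -4.0, -0.3]
grip_width: -0.0002
```

```bash
python3 st.py
```

```text
t 11.3333 pos [ 0.57652183 -0.09124137  0.13188606] rail(tcp) [-0.0189  0.0009  0.0188] rail(tip) [-0.0189  0.0009 -0.0062] tips 0.025 w -0.00019940229351824546
rot [-0.00071167  0.01601178  0.21561454] dT tool cm [-0.11117293  5.6059638  -2.8166222 ] F u,n -3.637856296669739 0.11976334871007867
```

Emit:
send_rows([
  {"dx": 0, "dy": -0.07, "dz": 0, "wx": 0, "wy": 0, "wz": 0},
])

```text
time: 11.42
tool_pos: [0.5766, -0.0904, 0.132]
eef_rot: [[0.99, -0.143, 0.018], [-0.144, -0.982, 0.121], [0.0, -0.122, -0.993]]
ft_force: [1.5, -4.2, -1.3]
grip_width: -0.0002
```

Emit:
send_rows([
  {"dx": 0, "dy": -0.07, "dz": 0, "wx": 0, "wy": 0, "wz": 0},
])

```text
time: 11.5
tool_pos: [0.5766, -0.0896, 0.1321]
eef_rot: [[0.99, -0.143, 0.017], [-0.144, -0.982, 0.121], [-0.0, -0.122, -0.992]]
ft_force: [0.7, -2.4, 0.5]
grip_width: -0.0001
```

Emit:
send_rows([
  {"dx": 0, "dy": -0.07, "dz": 0, "wx": 0, "wy": 0, "wz": 0},
])

```text
time: 11.58
tool_pos: [0.5766, -0.0887, 0.1322]
eef_rot: [[0.99, -0.143, 0.017], [-0.144, -0.982, 0.122], [-0.001, -0.123, -0.992]]
ft_force: [-0.4, -1.3, -0.2]
grip_width: -0.0001
```

The resistance is falling away, so the detent is drawing the stop in. One row at a time from here.

Emit:
send_rows([
  {"dx": 0, "dy": -0.05, "dz": 0, "wx": 0, "wy": 0, "wz": 0},
])

```text
time: 11.67
tool_pos: [0.5765, -0.0879, 0.1321]
eef_rot: [[0.99, -0.143, 0.017], [-0.144, -0.982, 0.122], [-0.001, -0.123, -0.992]]
ft_force: [0.8, 1.5, 0.2]
grip_width: 0.0004
```

Emit:
send_rows([
  {"dx": 0, "dy": -0.05, "dz": 0, "wx": 0, "wy": 0, "wz": 0},
])

```text
time: 11.75
tool_pos: [0.5765, -0.0875, 0.1321]
eef_rot: [[0.99, -0.142, 0.017], [-0.143, -0.982, 0.122], [-0.001, -0.123, -0.992]]
ft_force: [0.1, -0.0, 0.3]
grip_width: 0.0002
```

Emit:
send_rows([
  {"dx": 0, "dy": -0.05, "dz": 0, "wx": 0, "wy": 0, "wz": 0},
])

```text
time: 11.83
tool_pos: [0.5767, -0.0872, 0.1321]
eef_rot: [[0.99, -0.143, 0.017], [-0.144, -0.982, 0.121], [-0.001, -0.123, -0.992]]
ft_force: [0.2, -0.5, -0.1]
grip_width: 0.0005
```

```bash
python3 st.py;  python3 - <<'E'
from h import *
p,d=r.camera("top"); cv2.imwrite("pics/top9.png",cv2.resize(p[190:260,280:380,::-1],None,fx=6,fy=6,interpolation=cv2.INTER_CUBIC))
E
```

```text
t 11.8333 pos [ 0.57668251 -0.08718854  0.13212137] rail(tcp) [-0.0149  0.0005  0.0186] rail(tip) [-0.0149  0.0004 -0.0064] tips 0.025 w 0.0004734660470900286
rot [-0.03786844  0.07325169  0.22507375] dT tool cm [-0.07263223  6.00734572 -2.84626103] F u,n -0.4811874620430179 -0.05918581520781483
```

View pics/top9.png

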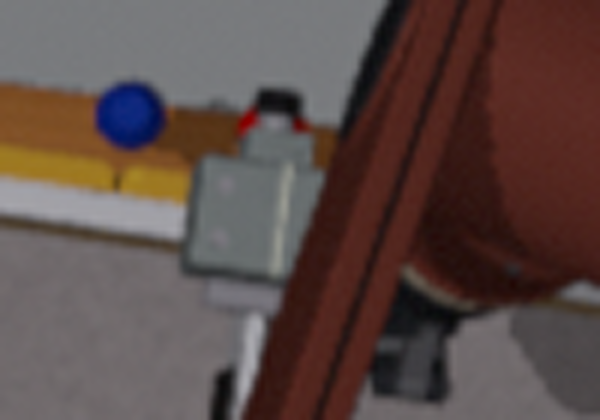

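It has dropped in: force is zero and the plunger is centred over the red head at zoomed (278,105). I'll feel gently for the seated block to confirm it rests against the far wall, and stop at the first rise.

Emit:
send_rows([
  {"dx": 0, "dy": -0.06, "dz": 0, "wx": 0, "wy": 0, "wz": 0},
  {"dx": 0, "dy": 0, "dz": 0, "wx": 0, "wy": 0, "wz": 0},
])

```text
time: 12.05
tool_pos: [0.577, -0.0869, 0.1323]
eef_rot: [[0.99, -0.143, 0.017], [-0.144, -0.982, 0.121], [-0.0, -0.122, -0.993]]
ft_force: [-0.5, -0.4, -0.1]
grip_width: -0.0001
```

Emit:
send_rows([
  {"dx": 0, "dy": -0.06, "dz": 0, "wx": 0, "wy": 0, "wz": 0},
  {"dx": 0, "dy": 0, "dz": 0, "wx": 0, "wy": 0, "wz": 0},
])

```text
time: 12.22
tool_pos: [0.5771, -0.0865, 0.1324]
eef_rot: [[0.99, -0.143, 0.017], [-0.144, -0.982, 0.121], [-0.0, -0.122, -0.993]]
ft_force: [0.3, 0.2, -0.4]
grip_width: -0.0004
```

Emit:
send_rows([
  {"dx": 0, "dy": -0.06, "dz": 0, "wx": 0, "wy": 0, "wz": 0},
  {"dx": 0, "dy": 0, "dz": 0, "wx": 0, "wy": 0, "wz": 0},
])

```text
time: 12.38
tool_pos: [0.5772, -0.0859, 0.1325]
eef_rot: [[0.99, -0.143, 0.018], [-0.144, -0.982, 0.121], [-0.0, -0.122, -0.993]]
ft_force: [-1.0, -0.7, -0.2]
grip_width: 0.0003
```

Emit:
send_rows([
  {"dx": 0, "dy": -0.05, "dz": 0, "wx": 0, "wy": 0, "wz": 0},
  {"dx": 0, "dy": 0, "dz": 0, "wx": 0, "wy": 0, "wz": 0},
])

```text
time: 12.55
tool_pos: [0.5773, -0.0856, 0.1326]
eef_rot: [[0.99, -0.143, 0.017], [-0.144, -0.982, 0.12], [0.0, -0.122, -0.993]]
ft_force: [-0.6, -1.2, -1.3]
grip_width: 0.0003
```

Emit:
send_rows([
  {"dx": 0, "dy": -0.05, "dz": 0, "wx": 0, "wy": 0, "wz": 0},
  {"dx": 0, "dy": 0, "dz": 0, "wx": 0, "wy": 0, "wz": 0},
])

```text
time: 12.72
tool_pos: [0.5773, -0.0855, 0.1326]
eef_rot: [[0.99, -0.143, 0.017], [-0.144, -0.982, 0.12], [-0.0, -0.121, -0.993]]
ft_force: [-0.9, -3.1, -0.4]
grip_width: 0.0002
```

Contact at TCP ≈ −0.013, where a stop seated at +0.0275 should be, with force rising and no motion. Backing off, lifting and checking.

Emit:
send_rows([
  {"dx": 0, "dy": 0.2, "dz": 0, "wx": 0, "wy": 0, "wz": 0},
  {"dx": 0, "dy": 0.5, "dz": 0, "wx": 0, "wy": 0, "wz": 0},
  {"dx": 0, "dy": 1.0, "dz": 0, "wx": 0, "wy": 0, "wz": 0},
  {"dx": 0, "dy": 1.0, "dz": 0, "wx": 0, "wy": 0, "wz": 0},
  {"dx": 0, "dy": 0.5, "dz": -1.0, "wx": 0, "wy": 0, "wz": 0},
  {"dx": 0, "dy": 0, "dz": -2.0, "wx": 0, "wy": 0, "wz": 0},
  {"dx": 0, "dy": 0, "dz": -2.5, "wx": 0, "wy": 0, "wz": 0},
  {"dx": 0, "dy": 0, "dz": -2.5, "wx": 0, "wy": 0, "wz": 0},
  {"dx": 0, "dy": 0, "dz": -2.0, "wx": 0, "wy": 0, "wz": 0},
])

```text
time: 13.47
tool_pos: [0.5713, -0.1297, 0.2307]
eef_rot: [[0.989, -0.143, 0.019], [-0.145, -0.982, 0.12], [0.002, -0.121, -0.993]]
ft_force: [0.5, -0.7, 0.3]
grip_width: -0.0002
```

Emit:
send_rows([
  {"dx": 0, "dy": 3, "dz": -1, "wx": 0, "wy": 0, "wz": 0},
  {"dx": 0, "dy": 3, "dz": -1, "wx": 0, "wy": 0, "wz": 0},
  {"dx": 0, "dy": 3, "dz": 0, "wx": 0, "wy": 0, "wz": 0},
  {"dx": 0, "dy": 3, "dz": 0, "wx": 0, "wy": 0, "wz": 0},
  {"dx": 0, "dy": 3, "dz": 0, "wx": 0, "wy": 0, "wz": 0},
  {"dx": 0, "dy": 2, "dz": 0, "wx": 0, "wy": 0, "wz": 0},
  {"dx": 0, "dy": 0, "dz": 0, "wx": 0, "wy": 0, "wz": 0},
  {"dx": 0, "dy": 0, "dz": 0, "wx": 0, "wy": 0, "wz": 0},
])

```text
time: 14.13
tool_pos: [0.5457, -0.2994, 0.2273]
eef_rot: [[0.989, -0.146, 0.018], [-0.147, -0.982, 0.121], [-0.0, -0.122, -0.992]]
ft_force: [0.3, 0.6, -0.9]
grip_width: -0.0002
```

```bash
python3 st.py;  python3 - <<'E'
from h import *
for nm in("side","top"):
    p,d=r.camera(nm); np.savez(nm+"e.npz",p=p,d=d); 
    c=p[170:310,270:430] if nm=="side" else p[190:260,240:440]
    cv2.imwrite(f"pics/{nm}e.png",cv2.resize(c[:,:,::-1],None,fx=4,fy=4,interpolation=cv2.INTER_CUBIC))
E
```

```text
t 14.1333 pos [ 0.54574451 -0.2993976   0.22728711] rail(tcp) [-0.2162  0.0012  0.1392] rail(tip) [-0.2161  0.0012  0.1142] tips 0.025 w -0.00016913777594732064
rot [-0.02948618  0.01852308  0.05211827] dT tool cm [ -0.10016776 -14.11139532   9.2240758 ] F u,n 0.48484242891591595 -0.9543847147195207
```

View pics/tope.png

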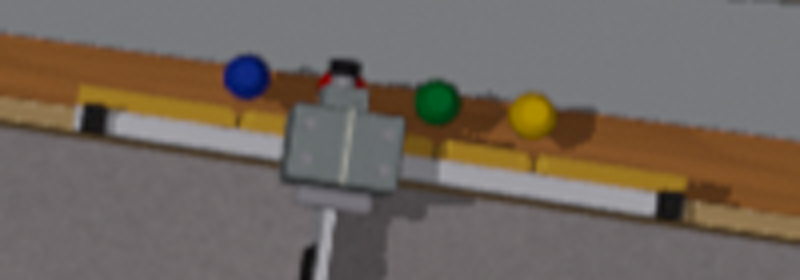

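View pics/sidee.png

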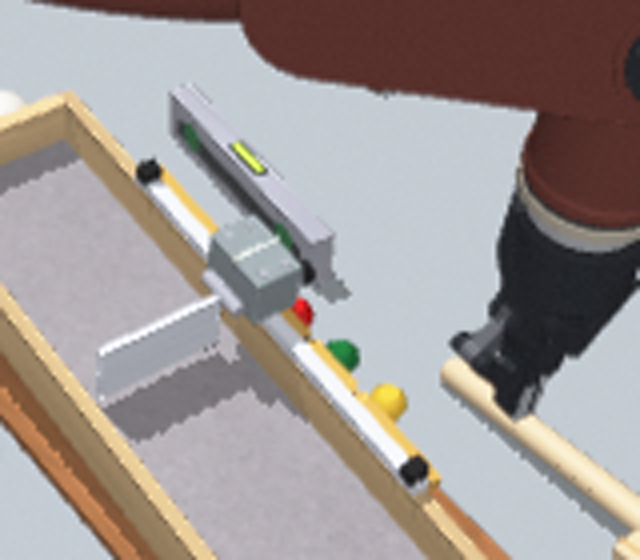

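```bash
python3 - <<'E'
from h import *
z0=np.load("top0.npz");z1=np.load("tope.npz"); 
def line(z):
    g=cv2.cvtColor(z["p"],cv2.COLOR_RGB2HSV); d=z["d"]; X=cloud("top",d); e=X-M; N=e@n; W=e@np.cross(u,n); U=e@u
    p=z["p"].astype(int)
    # bright & yellowish pixels on the block top: per-row brightness-weighted peak of R-B
    m=(N>.036)&(N<.05)&(abs(W)<.016)&(abs(U)<.07)
    top=np.median(U[m]); s=(p[...,0]-p[...,2]).astype(float); s=np.where(m,np.clip(s-np.median(s[m])-4,0,None),0)
    vv,uu=np.mgrid[0:480,0:640]; a,b=(s*uu).sum()/s.sum(),(s*vv).sum()/s.sum()
    c=r.camera_params("top");K=c["mtx"]; ray=c["rotation"]@[(a-K[0,2])/K[0,0],(b-K[1,2])/K[1,1],1]
    t=((M+.045*n-c["eye"])@n)/(ray@n); return top,a,b,rp(c["eye"]+t*ray)
print(line(z0)); print(line(z1))
d=cv2.absdiff(z0["p"],z1["p"]).max(-1)
c0,c1=z0["p"],z1["p"]
for nm,(a,b,c,e) in dict(bowl=(260,325,495,560),jack=(195,235,150,190),mallet=(155,215,355,480),level=(145,185,200,305),bob=(320,350,390,418),tin=(300,340,245,290)).items():
    print(nm,"diff px>40:",(d[a:b,c:e]>40).sum())
E
```

```text
(np.float64(-0.005697850310928863), np.float64(348.8020304568528), np.float64(228.75634517766497), array([-0.0203,  0.003 ,  0.045 ]))
(np.float64(0.02859522428914746), np.float64(331.40088105726875), np.float64(227.62114537444933), array([0.0169, 0.    , 0.045 ]))
bowl diff px>40: 1631
jack diff px>40: 0
mallet diff px>40: 145
level diff px>40: 0
bob diff px>40: 424
tin diff px>40: 0
```

The depth-based block centre moved from −0.0057 to +0.0286, against the 0.0275 nominal, with a measuring error of about 1 mm. The white-line colour fit picked the wrong pixels, so I'm discarding it. Next I'll check why the bowl, bob and mallet pixels differ.

```bash
python3 - <<'E'
import cv2,numpy as np
p=np.load("tope.npz")["p"]; cv2.imwrite("pics/topfull.png",p[:,:,::-1])
E
```

```text
(no output)
```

View pics/topfull.png

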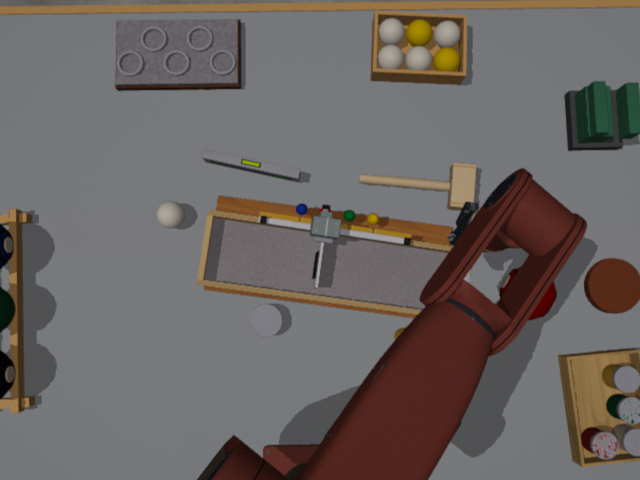

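The differences are only the arm hiding the bowl and bob and crossing the mallet's patch. All visible objects are in place, and the plunger at (326,211) sits right over the red head at (325,212). The arm is clear, so I'm handing in.

```bash
python3 - <<'E'
from bench import r
print(r.finish_job())
E
```

```text
the job is handed in; nothing more can be done
None
```

I pushed the release stop uphill with the shut fingertips, about 34 mm, until it dropped into the upper-middle notch abreast of the red peg. Then I backed the arm clear and handed the job in at about 14 s of the 38 s allowed.

**Seating checks**
- **Force:** it ran at about 3–5 N along the rail and fell to zero at the notch. It rose again to about 3 N with no motion when I felt for the seated block, at the position a stop at +0.0275 should have.
- **Position:** depth put the block's centre at +0.0286, with about 1 mm of measuring error, and the top view showed the plunger centred over the red head.
- **Plunger depth:** I could not measure this directly. I inferred the drop from the force pattern and position.

**Other objects:** the jack, level and tin showed no pixel change, and the mallet's patch changed only where the arm crosses it. The arm hid the bowl (in part) and bob in the last picture, so I could not compare them. The arm never went near them, and no unexpected force was felt.

**What failed or disagreed**
- **First move calls:** these were refused because each row needs all six keys. Nothing moved.
- **Fingertip height:** the fingertips sat about 25 mm higher than `r.tips_ahead` implies. My first approach therefore passed just over the edge of the block without touching it. I found this in the depth image, backed off and went lower.
- **White line on the stop:** my colour fit to it picked the wrong pixels, so I discarded it.

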